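# Switch the port selector and open the bench tap

## Task

On the sloping console, turn the arrow-nosed selector knob the shorter way round until its nose points at the port with the tall ribbed hose stub. Then swing the handle of the bench tap beside the console fully open, up to its stop, so that it points along the spout. Leave the bottle, the beaker and the jar standing where they are.

Things in the scene. Friction and masses are not known exactly. Their poses are not given: they have to be found in the camera images.
- console: white console, 240 deep x 280 wide x 190 mm high, fixed on the bench; origin under its centre, x to its back, z up. Its sloping face rises from 50 mm high at the front to 190 mm. Round the dial are eight steel ports on a 92 mm radius, 45 degrees apart: six plugs 9 mm high and, at the two level places left and right, the ribbed stub and a squat blank 15 mm high, which may change places; the stub marks the target.
- dial_axis (a point): centre of the selector dial, on the sloping face, 120 mm above the bench. z = outward normal of the face = the knob's axis, 35 degrees from vertical, leaning towards the robot; x = straight up the slope; y = level along the face, to the left seen from the robot. The fixed steel dial plate under the knob has radius 50 mm and is 6 mm thick.
- selector (a joint): angle of the selector knob (rad), endless in both directions, no stops or clicks; held by friction (about 0.12 N m), it stays where it is left. 0 = nose straight up the slope; grows anticlockwise seen looking at the face: +pi/2 = nose to dial +y (left), pi = nose down the slope.
- selector_grip (a point): grip point of the selector knob, on its axis 42 mm above the sloping face. Knob: metal disc of radius 45 mm reaching 16 mm above the face, with an upright black bar on it 90 mm long, 18 mm thick, from 16 to 58 mm above the face, to be pinched across its 18 mm; x = along the bar to the nose, z = knob axis. A white line on top runs along the nose half.
- selector_nose (a point): tip of the knob's arrow-shaped nose, 66 mm from the axis along the bar, 30 mm above the face. The nose (only at one end) is a wedge 32 mm wide tapering to a point over 25 mm, ending 68 mm from the axis, from 18 to 46 mm above the face.
- stub_mid (a point): middle of the tall ribbed steel hose stub (target port), on its centre line 30 mm above the face, 92 mm from the knob axis; the stub is 44 mm high square to the face and 26 mm wide at its foot, 11 to 20 mm higher up. It stands at the left or the right of the dial. Fixed.
- tap: bench tap, fixed on the bench at the left or the right of the console: steel column carrying the handle at 126 to 142 mm height, foot radius 36 mm; origin at the centre of its foot, z up; the spout (18 mm thick, its top 95 mm up) points along -x of the tap and ends 83 mm from its axis.
- tap_handle (a joint): tap handle angle (rad): 0 = shut, handle square to the spout (points along tap +y); grows anticlockwise seen from above to 1.571 = fully open against the stop, handle over the spout (tap -x). Light friction (about 0.1 N m), stays where it is left.
- tap_tip (a point): point on the centre line of the white tap handle, 62 mm from its vertical axis, at the middle of its height, 134 mm above the bench. The handle is a level bar 14 x 14 mm, reaching 87 mm from the axis; y = outward along the handle, so it is pushed open from its +x side towards its -x; below it there is free space down to the bench, or to the spout when open.
- bottle: amber reagent bottle, 68 mm wide, 170 mm high, loose, origin under its centre; stands at the side of the console where the tap is not. Leave alone.
- beaker: glass beaker, 72 mm wide, 90 mm high, loose, origin under its centre, behind the tap or the bottle. Leave alone.
- jar: white jar, 72 mm wide, 80 mm high, loose, origin under its centre, behind the tap or the bottle. Leave alone.
There are look-alikes about, which are no part of the job. Several things have the shape of the tap; the one meant has the colours described above.

How it is judged (in metres and radians):
On the way, in this order (a step that is already met when the one before it is completed fails the run):
1. the selector's nose rests pointing at the ribbed stub (within 9 degrees) (angle between the x axis of selector_grip and the y axis of dial_axis, either way round below 0.16 rad and distance between selector_nose and stub_mid below 0.04 m and velocity of joint selector between -0.05 and 0.05 rad/s), for 0.3 s.
2. the tap handle is swung fully open (within 9 degrees of its stop) (value of joint tap_handle above 1.42 rad), for 0.2 s.
At the end, for the whole second after the job is handed in: The selector's nose points at the ribbed stub within 9 degrees (0.16 rad) and the tap handle is within 0.15 rad of its open stop, both at rest (all of step 1 and value of joint tap_handle above 1.42 rad and velocity of joint tap_handle between -0.05 and 0.05 rad/s); the robot touches nothing.
It fails at once if the selector is turned the long way round: its nose comes to within about 25 degrees of the point opposite the stub (distance between selector_nose and stub_mid above 0.1545 m).
It fails at once if the bottle is shoved more than 30 mm or knocked over (distance of bottle from where it was at the start of the episode above 0.03 m or angle between bottle's own z axis and vertical above 0.4 rad).
It fails at once if the beaker is shoved more than 30 mm or knocked over (distance of beaker from where it was at the start of the episode above 0.03 m or angle between beaker's own z axis and vertical above 0.4 rad).
It fails at once if the jar is shoved more than 30 mm or knocked over (distance of jar from where it was at the start of the episode above 0.03 m or angle between jar's own z axis and vertical above 0.4 rad).
It also fails if it takes over 58 s, if anything falls off the work surface, if the arm or the gripper's body presses on something with over 40 N, if the wrist force passes 120 N, or if a joint passes its speed limit or range.

## Robot

A 6-joint arm with a two-finger parallel gripper is mounted at the origin on the work surface. World frame = base frame: x ahead of the robot, y to its left, z up, the work surface at z = 0. Lengths are in mm, angles in rad, forces in N, time in s.
With the tool pointing down it reaches from about 275 to 1000 mm from the base axis. Payload 8.4 kg.
Tool frame: the origin (TCP) lies at the very end of the fingers, on their centre line; the grasp point (between the pads) lies 19 mm behind it; z points along the fingers, y is the direction in which the jaws open and shut (so a half turn about z gives the same grasp; the last joint's range is limited). The gripper opens to 85 mm and grips with 20 to 120 N. Pads are 22 mm wide; open, the fingers measure 114 mm over their backs; the gripper's body (76 mm by 85 mm) begins 54 mm behind the grasp point. The pads swing forward as they close: fully open they stand 13 mm farther back than shut.
Start: joints at [1.328, 0.353, 1.633, -0, 1.155, -0.002], TCP at [149.048, 606.97, 231.281] pointing down, gripper open.
Joint ranges: [-2.63, 2.63], [-0.92, 2.1], [0.06, 2.66], [-1.3, 4.44], [0, 2.69], [-3.02, 3.02]. Speed limits (rad/s): [2.22, 2.22, 2.79, 3.14, 3.14, 3.14].

## Interface

Orientations are given as [roll, pitch, yaw] about the fixed x, y, z axes, in that order (R = Rz(yaw) Ry(pitch) Rx(roll)).
In Python, from rig import readout, grab_frame, calibration, r gives the robot as it stands. The module is installed in compiled form; this text tells all that it offers.
- The arm moves only by the tool play_rows, never from a script. Its argument "rows" is a list of rows, each a list of 3 entries, a list of its own where there are three numbers: the closure in counts, from 0 (fully open) to 255 (shut), then the shift along the tool's x, y, z in cm, then the turn, a rotation vector about the tool's x, y, z in rad. In form: [[gripper, [dx, dy, dz], [rx, ry, rz]], ...]. A call has 1 to 12 rows; each row is the pose to reach, as a shift and turn from the pose commanded when the call began, along the tool's axes at that moment; what a row does not reach only later rows make up. A row lasts 1/12 s, in which the tool goes at most 41.7 mm and 7.16 degrees, less where a joint would pass 70% of its speed; a pose out of reach is approached as far as the arm can. A call with a gripper value outside its range is refused whole. The fingers move at their own pace and stop on an object; "squeeze" is the grip in N (left out, the last holds). Time passes only in rows, so rows that repeat a pose let the fingers close. It gives the time, the measured TCP pose, the force and the opening at its end, in the units of the state.
- readout.sense(): the state, without advancing time (a new reading comes with each control period).
- grab_frame(name): name is "side" or "top"; returns (picture, depth): 420x560x3 uint8, red, green, blue; 420x560 float32, mm along the optical axis (not along the pixel's ray), 0 where there is no reading.
- calibration(name): a dict with "vfov" (degrees; the focal length in pixels is half the picture's height over the tangent of half this angle, whatever the lens; pixels are square), "cx", "cy" (the principal point, pixels), "k1" (the pictures are not rectified: a ray, as slopes to the right and down, at radius r is drawn at 1 + k1 r^2 times it, then the intrinsics apply), "cam_to_world" (4x4, takes a point from camera to world coordinates). Camera axes: x right, y down, z forward; pixel columns grow to the right and rows downward; lengths in mm; the calibration is good to about 2 mm. A picture is of the moment at which its call begins. calibration takes no time and is no camera call.
- r.sign_off(): hands the job in, once; it reports no verdict.
The state is a dict: "clock": time; "qpos": joint angles; "qvel": joint speeds; "joint_efforts": joint torques, N m; "eef_pos": TCP position; "tcp_rot": TCP orientation; "contact_force": force on the tool from outside, world axes, zero at the start; "wrist_torque": the same for the moment, N m; "opening": opening from 0.0 (shut) to 1.0 (fully open).
Only numpy, scipy, OpenCV 4.12 (cv2) and the standard library are available. Lean on these libraries where they do the work, as an engineer would, in place of code of your own. Each camera call takes 0.05 s, during which the arm holds its last target.

## Working session

There is one attempt and no reset: what is moved stays moved. The work goes in short steps, Python scripts to look and compute and a tool call to move; the robot and the scene stay as the last step left them, time stands still between calls to the robot, and variables do not carry over. Pictures are saved under pics/ and viewed, and the job is handed in when it is done.

Besides the shell and the picture viewer there is one more tool, called after "Request:" by a JSON object that holds its "fn" and its "kwargs", one argument or row to a line. play_rows: Moves the arm, as the interface text tells. Its arguments: {"type":"object","properties":{"rows":{"type":"array"},"squeeze":{"type":"number"}},"required":["rows"]}

```bash
mkdir -p pics; python3 - <<'E'
from rig import readout, grab_frame, calibration, r
import cv2,numpy as np
print(readout.sense())
for n in("side","top"):
    p,d=grab_frame(n); cv2.imwrite(f"pics/{n}0.png",p[:,:,::-1]); np.savez(f"{n}0.npz",p=p,d=d)
    print(n,calibration(n))
E
```

```text
{'clock': 0.0, 'qpos': array([ 1.32759808e+00,  3.53645864e-01,  1.63412917e+00, -6.08842513e-07,
        1.15519832e+00, -2.39953595e-03]), 'qvel': array([ 0.00178247, -0.00087977,  0.00138136,  0.00038824,  0.00011093,
        0.00026957]), 'joint_efforts': array([ 1.89421648e-03, -6.05267215e+01, -3.42073095e+01, -1.31033232e-05,
        9.28175985e-03, -6.04259597e-06]), 'eef_pos': array([148.93510061, 606.50880102, 230.56523138]), 'tcp_rot': array([-3.14021196e+00, -2.75635628e-06,  2.90079418e+00]), 'contact_force': array([-0.00585626, -0.41838535,  0.53685171]), 'wrist_torque': array([-0.00737138, -0.02703023, -0.02740682]), 'opening': 1.0012371988140172}
side {'vfov': 52.66436827991326, 'cx': 276.75272447363807, 'cy': 213.03186785254056, 'k1': -0.124019910216107, 'cam_to_world': array([[-9.95680156e-01, -6.43401041e-02,  6.69431007e-02,
         4.67105399e+02],
       [-9.23946679e-02,  7.57852755e-01, -6.45850158e-01,
         6.35920914e+02],
       [-9.17894689e-03, -6.49245371e-01, -7.60523632e-01,
         9.08543974e+02],
       [ 0.00000000e+00,  0.00000000e+00,  0.00000000e+00,
         1.00000000e+00]])}
top {'vfov': 57.71955022344969, 'cx': 277.43024776408146, 'cy': 207.6068494038269, 'k1': -0.0787955980064552, 'cam_to_world': array([[-1.29299883e-03, -9.99200181e-01,  3.99665775e-02,
         4.79965387e+02],
       [-9.99781652e-01,  2.12523276e-03,  2.07877807e-02,
        -4.06163886e+01],
       [-2.08560925e-02, -3.99309723e-02, -9.98984755e-01,
         1.01867707e+03],
       [ 0.00000000e+00,  0.00000000e+00,  0.00000000e+00,
         1.00000000e+00]])}
```

View pics/side0.png

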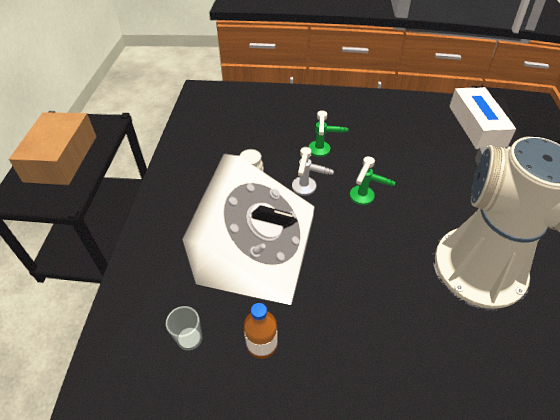

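View pics/top0.png

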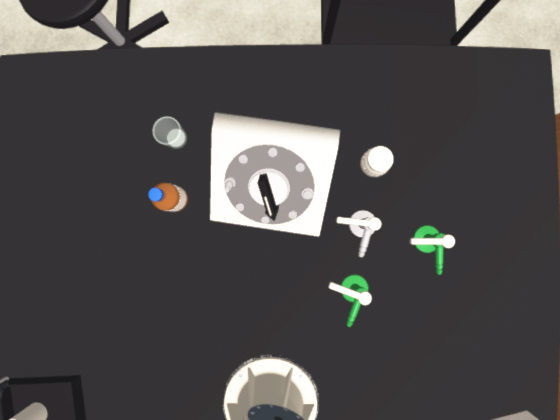

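The top view shows the console near (270,175), the steel tap at (362,222) on its right with the spout towards the robot, the jar at (377,160), the bottle at (168,197) and the beaker at (168,132). Two green decoy taps stand further right and nearer the robot. I'll zoom in on the dial.

```bash
python3 - <<'E'
import cv2,numpy as np
a=cv2.imread("pics/top0.png")[105:265,200:400]; a=cv2.resize(a,None,fx=3.7,fy=3.7,interpolation=cv2.INTER_CUBIC)
cv2.imwrite("pics/ztop.png",a)
a=cv2.imread("pics/side0.png")[140:310,180:340]; a=cv2.resize(a,None,fx=3.5,fy=3.5,interpolation=cv2.INTER_CUBIC)
cv2.imwrite("pics/zside.png",a)
E
```

```text
(no output)
```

View pics/ztop.png

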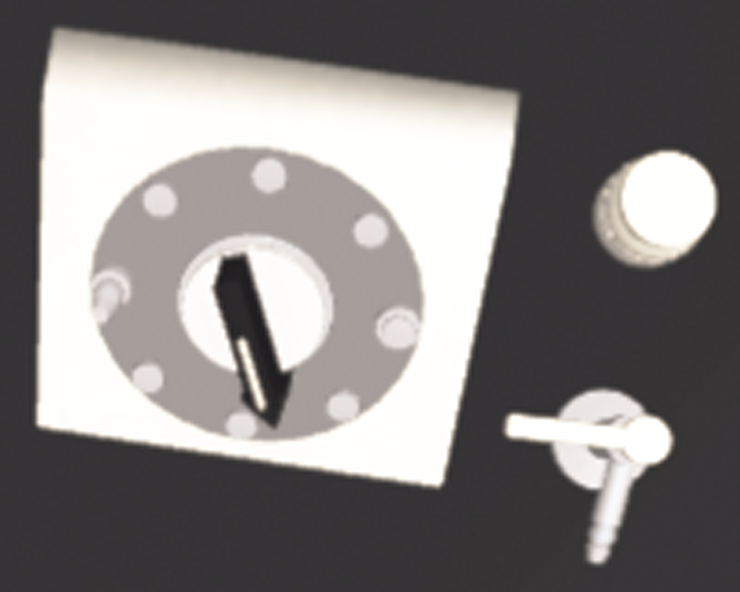

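View pics/zside.png

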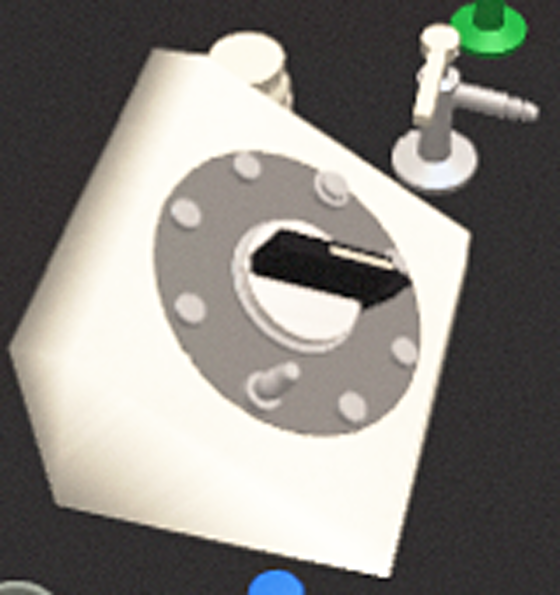

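```bash
cat > h.py <<'E'
import cv2,numpy as np
from rig import calibration
def load(n,k=0):
    z=np.load(f"{n}{k}.npz"); return z['p'],z['d']
def rays(n,uv):
    c=calibration(n); f=210/np.tan(np.radians(c['vfov']/2))
    K=np.array([[f,0,c['cx']],[0,f,c['cy']],[0,0,1]])
    q=cv2.undistortPoints(np.asarray(uv,float).reshape(-1,1,2),K,np.array([c['k1'],0,0,0.]))[:,0]
    T=c['cam_to_world']; d=np.c_[q,np.ones(len(q))]
    return T[:3,3],d@T[:3,:3].T
def onplane(n,uv,P,nn):
    o,d=rays(n,uv); t=((P-o)@nn)/(d@nn); return o+d*t[:,None]
def cloud(n,mask,d):
    v,u=np.nonzero(mask&(d>0)); o,dr=rays(n,np.c_[u,v]); return o+dr*d[v,u][:,None],np.c_[u,v]
E
python3 - <<'E'
from h import *
for n,box in(("top",(105,245,200,345)),("side",(140,310,180,320))):
    p,d=load(n); hsv=cv2.cvtColor(p,cv2.COLOR_RGB2HSV)
    m=np.zeros(d.shape,bool); m[box[0]:box[1],box[2]:box[3]]=1
    print(n,[p[v,u].tolist() for u,v in ((250,160),(290,210),(230,120),(267,187))] if n=="top" else [p[v,u].tolist() for u,v in((235,210),(250,190),(220,280))])
    g=m&(p[:,:,0]>110)&(p[:,:,0]<190)&(hsv[:,:,1]<40)
    g=g.astype(np.uint8)
    nn,l,s,c=cv2.connectedComponentsWithStats(g); i=1+np.argmax(s[1:,4]); g=(l==i)
    P,uv=cloud(n,g,d)
    ok=np.ones(len(P),bool)
    for _ in range(6):
        c0=P[ok].mean(0); N=np.linalg.svd(P[ok]-c0,full_matrices=False)[2][2]; N*=np.sign(N[2]); res=(P-c0)@N; ok=abs(res)<4
    print("plane",c0,N,np.degrees(np.arccos(N[2])),"yaw",np.degrees(np.arctan2(-N[1],-N[0])),res[ok].std(),ok.mean())
    cs,_=cv2.findContours(g.astype(np.uint8),cv2.RETR_EXTERNAL,cv2.CHAIN_APPROX_NONE)
    k=cv2.convexHull(max(cs,key=len))[:,0]
    k=max(cs,key=len)[:,0]
    Q=onplane(n,k,c0,N)
    e1=np.array([1,0,0])-N*N[0]; e1/=np.linalg.norm(e1); e2=np.cross(N,e1)
    xy=np.c_[(Q-c0)@e1,(Q-c0)@e2]; ok=np.ones(len(xy),bool)
    for _ in range(8):
        A=np.c_[2*xy,np.ones(len(xy))]; s=np.linalg.lstsq(A[ok],(xy**2).sum(1)[ok],rcond=None)[0]; R=np.sqrt(s[2]+s[0]**2+s[1]**2)
        rr=np.hypot(*(xy-s[:2]).T)-R; ok=abs(rr)<2.5
    print("centre",c0+e1*s[0]+e2*s[1],"R",R,ok.mean())
E
```

```text
top [[165, 158, 155], [159, 152, 149], [210, 200, 188], [34, 32, 34]]
plane [574.95186916  -2.41871165 128.55468867] [-0.5668861   0.08470389  0.81942993] 34.97223223621514 yaw -8.498239515519035 1.375909517512854 0.9861949956859362
centre [566.13814895  -1.13473887 122.32458554] R 104.66371702954568 0.66996699669967
side [[148, 143, 136], [189, 181, 173], [229, 221, 202]]
plane [573.72965781   9.55258967 126.21404662] [-0.56665169  0.08047453  0.82001812] 34.913392471654745 yaw -8.08295820355319 1.4218501937317873 0.9424412834932187
centre [565.42658563   1.09732419 121.30620829] R 90.89080105848254 0.04632152588555858
```

```bash
python3 - <<'E'
from h import *
yaw=np.radians(-8.3); t=np.radians(35)
N=np.array([-np.sin(t)*np.cos(yaw),-np.sin(t)*np.sin(yaw),np.cos(t)])
Y=np.array([-np.sin(yaw),np.cos(yaw),0]); X=np.cross(Y,N)
C=np.array([566,-0.5,120.8])
print("X",X,"Y",Y,"N",N)
for n,box in(("top",(165,225,245,290)),("side",(200,232,245,300))):
    p,d=load(n); m=np.zeros(d.shape,bool); m[box[0]:box[1],box[2]:box[3]]=1
    blk=m&(p.max(2)<75)
    P,uv=cloud(n,m,d); L=(P-C)@np.c_[X,Y,N]
    top=(L[:,2]>52)&(L[:,2]<66); l=L[top][:,:2]
    c=l.mean(0); w=np.linalg.svd(l-c,full_matrices=False)[2][0]
    r=l@w; s=l@np.array([-w[1],w[0]])
    print(n,"toppts",top.sum(),np.median(L[top][:,2]),c,"dir",np.degrees(np.arctan2(w[1],w[0])),"ends",r.min(),r.max(),"side",np.percentile(s,[3,97]))
    # nose
    b=(L[:,2]>18)&(L[:,2]<70)
    rr=np.hypot(L[:,0],L[:,1])
    i=b&(rr>58)&(rr<72)
    print(" nose pts",L[i].round(0)[:12])
# ports: points near radius 92
p,d=load("top"); m=np.zeros(d.shape,bool); m[110:240,205:335]=1
P,uv=cloud("top",m,d); L=(P-C)@np.c_[X,Y,N]
for lo,hi in((12,20),(25,60)):
    i=(L[:,2]>lo)&(L[:,2]<hi)&(np.hypot(L[:,0],L[:,1])>76)&(np.hypot(L[:,0],L[:,1])<110)
    print(lo,hi,i.sum())
    for sgn in(1,-1):
        j=i&(L[:,1]*sgn>0); print(sgn,j.sum(),np.median(L[j],axis=0) if j.any() else None)
E
```

```text
X [ 0.81057207 -0.11824968  0.57357644] Y [0.1443562  0.98952579 0.        ] N [-0.56756868  0.08279932  0.81915204]
top toppts 289 57.335698443652824 [ 4.42044884 -0.44804958] dir -159.33693956857377 ends -46.772180354384105 43.70850061565247 side [-7.13544121  9.83081731]
 nose pts [[-54. -21.  45.]
 [-54. -24.  45.]
 [-52. -26.  46.]
 [-58. -17.  44.]
 [-57. -19.  46.]
 [-56. -22.  46.]
 [-56. -24.  46.]
 [-54. -27.  48.]
 [-59. -20.  47.]
 [-59. -22.  45.]
 [-59. -24.  46.]
 [-61. -22.  46.]]
side toppts 242 56.93321545566804 [2.15570576 2.88651115] dir -159.7895018148127 ends -46.13013892896892 42.15891940900503 side [-9.77454595  6.92651204]
 nose pts [[-53. -25.  46.]
 [-55. -23.  45.]
 [-57. -24.  46.]
 [-55. -20.  46.]
 [-57. -21.  46.]
 [-60. -24.  45.]
 [-56. -18.  44.]
 [-58. -18.  46.]
 [-60. -19.  47.]
 [-63. -21.  47.]
 [-56. -15.  45.]
 [-59. -16.  45.]]
12 20 73
1 14 [ 9.42030865 89.54153848 18.15887511]
-1 59 [  2.29948629 -92.30683605  14.47173071]
25 60 52
1 52 [ 5.27697413 89.85513191 38.54928989]
-1 0 None
```

```bash
python3 - <<'E'
from h import *
p,d=load("top")
def m(b): 
    a=np.zeros(d.shape,bool); a[b[0]:b[1],b[2]:b[3]]=1; return a
P,uv=cloud("top",m((205,260,330,385)),d)
h=(P[:,2]>120)&(P[:,2]<165); l=P[h]; 
print("handle n",h.sum(),"z",np.percentile(l[:,2],[5,50,95]))
far=l[l[:,1].argsort()]; print("ends y",far[:4].round(0),far[-6:].round(0))
c=l[:,:2].mean(0); w=np.linalg.svd(l[:,:2]-c,full_matrices=False)[2][0]; print(c,w)
hb=l[(l[:,1]>l[:,1].min()+35)]; c=hb[:,:2].mean(0); w=np.linalg.svd(hb[:,:2]-c,full_matrices=False)[2][0]; print("bar",c,w,np.degrees(np.arctan2(w[1],w[0])))
f=(P[:,2]<25)&(P[:,2]>8); print("foot",f.sum(),P[f].mean(0),P[f].min(0),P[f].max(0))
s=(P[:,2]>60)&(P[:,2]<110); l=P[s]; print("spout",s.sum(),l.min(0),l.max(0)); c=l[:,:2].mean(0); w=np.linalg.svd(l[:,:2]-c,full_matrices=False)[2][0]; print(c,w,np.degrees(np.arctan2(w[1],w[0])))
p2,d2=load("side")
a=np.zeros(d2.shape,bool); a[145:196,285:335]=1
P,uv=cloud("side",a,d2); h=(P[:,2]>120)&(P[:,2]<165); l=P[h]; print("side handle",h.sum(),l.min(0),l.max(0),l.mean(0))
c=l[:,:2].mean(0); w=np.linalg.svd(l[:,:2]-c,full_matrices=False)[2][0]; print(c,w)
for nm,b,zr in(("bottle",(180,215,145,190),(20,200)),("beaker",(110,155,145,195),(20,120)),("jar",(140,180,355,400),(20,110))):
    P,uv=cloud("top",m(b),d); k=(P[:,2]>zr[0])&(P[:,2]<zr[1]); print(nm,np.median(P[k],axis=0),P[k].min(0).round(),P[k].max(0).round())
E
```

```text
handle n 324 z [138.46629509 141.84602094 144.41405146]
ends y [[ 474. -259.  140.]
 [ 481. -259.  141.]
 [ 477. -258.  141.]
 [ 479. -258.  143.]] [[ 493. -160.  135.]
 [ 491. -160.  136.]
 [ 486. -160.  139.]
 [ 482. -159.  140.]
 [ 489. -159.  141.]
 [ 484. -159.  142.]]
[ 481.42033084 -214.42276048] [-0.11547828 -0.99331   ]
bar [ 484.09930325 -190.74468968] [-0.1231035  -0.99239384] -97.07124838508344
foot 233 [ 481.81952681 -238.03523271   11.51747438] [ 444.76240177 -272.71797824    8.02533573] [ 513.46182832 -211.57183283   23.29389032]
spout 209 [ 398.9285983  -249.12400765   81.66511767] [ 493.80600245 -218.65957928  104.47282889]
[ 441.34497037 -232.4013835 ] [-0.98091385  0.19444286] 168.78782103542946
side handle 204 [ 464.21788893 -260.68874224  126.45271935] [ 493.23577884 -155.66212108  145.27700319] [ 481.22030307 -209.94280919  139.93338445]
[ 481.22030307 -209.94280919] [0.10772018 0.99418125]
bottle [542.60388256 240.87557038 117.83370709] [512. 222.  20.] [579. 286. 175.]
beaker [716.45834202 265.53194259  68.70325689] [676. 220.  20.] [747. 293.  95.]
jar [ 634.99986117 -268.51437667   79.49791196] [ 604. -306.   20.] [ 671. -239.   85.]
```

```bash
cat > mv.py <<'E'
import numpy as np
from scipy.spatial.transform import Rotation as Ro
from rig import readout
yaw=np.radians(-8.3); t=np.radians(35)
N=np.array([-np.sin(t)*np.cos(yaw),-np.sin(t)*np.sin(yaw),np.cos(t)])
Y=np.array([-np.sin(yaw),np.cos(yaw),0]); X=np.cross(Y,N)
C=np.array([566.8,-0.6,121.3])
def dialrot(deg):
    a=np.radians(deg); x=np.cos(a)*X+np.sin(a)*Y; z=-N
    return np.c_[x,np.cross(z,x),z]
def rel(pos,R,p0=None,R0=None):
    s=readout.sense()
    p0=s['eef_pos'] if p0 is None else p0
    R0=Ro.from_euler('xyz',s['tcp_rot']).as_matrix() if R0 is None else R0
    print("at",s['clock'],s['eef_pos'].round(1),"q",s['qpos'].round(2),"F",s['contact_force'].round(1),"op",round(s['opening'],3))
    print("shift cm",(R0.T@(np.asarray(pos)-p0)/10).round(2),"rot",Ro.from_matrix(R0.T@R).as_rotvec().round(3))
E
python3 - <<'E'
from mv import *
rel(C+N*145+np.array([0,0,20]),dialrot(200.5)); print(C+N*145)
E
```

```text
at 0.1 [148.9 606.6 230.6] q [ 1.33  0.35  1.63  0.    1.16 -0.  ] F [-0.  -0.8  1.2] op 1.001
shift cm [-46.78 -49.8   -2.88] rot [ 0.079 -0.611 -0.439]
[484.50254201  11.40590072 240.07704642]
```

Here is what I measured:

| Item | Measured | Check |
|---|---|---|
| Dial | Face tilted 35.0°, yaw −8.3°, centre about (567, −1, 121) | Expected height 120 |
| Stub | On the left, at dial y = +90 | |
| Blank | On the right, 14.5 mm high | Given as 15 mm |
| Nose | At about 200.5°, so turn about 110° clockwise | |
| Tap | Axis about (478, −240), handle top at 142 | Matches the given 142 |

Now I'll move to the hover pose above the knob.

Request:
{"fn": "play_rows", "kwargs": {
  "rows": [
    [0, [0, 0, -4], [0, 0, 0]],
    [0, [-4, -4, -6], [0, 0, 0]],
    [0, [-46.8, -49.8, -4], [0.079, -0.611, -0.439]],
    [0, [-46.8, -49.8, -4], [0.079, -0.611, -0.439]],
    [0, [-46.8, -49.8, -4], [0.079, -0.611, -0.439]],
    [0, [-46.8, -49.8, -4], [0.079, -0.611, -0.439]],
    [0, [-46.8, -49.8, -4], [0.079, -0.611, -0.439]],
    [0, [-46.8, -49.8, -4], [0.079, -0.611, -0.439]],
    [0, [-46.8, -49.8, -4], [0.079, -0.611, -0.439]],
    [0, [-46.8, -49.8, -4], [0.079, -0.611, -0.439]],
    [0, [-46.8, -49.8, -4], [0.079, -0.611, -0.439]],
    [0, [-46.8, -49.8, -4], [0.079, -0.611, -0.439]]
  ]
}}

```text
clock: 1.1
eef_pos: [373.3, 208.7, 276.0]
tcp_rot: [-2.902, 0.568, -2.857]
contact_force: [1.2, 0.2, 0.3]
opening: 0.998
```

```bash
python3 -c "
from mv import *
rel(C+N*145+np.array([0,0,20]),dialrot(200.5))"
```

```text
at 1.1 [373.3 208.7 276. ] q [ 0.92 -0.18  2.27 -0.72  0.86 -0.44] F [1.2 0.2 0.3] op 0.998
shift cm [ -3.47 -20.45   9.22] rot [0.002 0.001 0.001]
```

Request:
{"fn": "play_rows", "kwargs": {
  "rows": [
    [0, [-3.5, -20.4, 9.2], [0, 0, 0]],
    [0, [-3.5, -20.4, 9.2], [0, 0, 0]],
    [0, [-3.5, -20.4, 9.2], [0, 0, 0]],
    [0, [-3.5, -20.4, 9.2], [0, 0, 0]],
    [0, [-3.5, -20.4, 9.2], [0, 0, 0]],
    [0, [-3.5, -20.4, 9.2], [0, 0, 0]],
    [0, [-3.5, -20.4, 9.2], [0, 0, 0]],
    [0, [-3.5, -20.4, 9.2], [0, 0, 0]],
    [0, [-3.5, -20.4, 9.2], [0, 0, 0]],
    [0, [-3.5, -20.4, 9.2], [0, 0, 0]]
  ]
}}

```text
clock: 1.93
eef_pos: [483.7, 14.0, 260.1]
tcp_rot: [-2.903, 0.567, -2.859]
contact_force: [-0.2, 0.4, 0.1]
opening: 0.998
```

```bash
python3 -c "
from mv import *
rel(C+N*27,dialrot(200.5))"
```

```text
at 1.9333 [483.7  14.  260.1] q [ 0.14 -0.17  2.3  -0.38  0.44 -1.35] F [-0.2  0.4  0.1] op 0.998
shift cm [ 1.07  0.12 13.5 ] rot [ 0.002  0.    -0.   ]
```

Request:
{"fn": "play_rows", "kwargs": {
  "rows": [
    [0, [1.1, 0.1, 2.5], [0, 0, 0]],
    [0, [1.1, 0.1, 5], [0, 0, 0]],
    [0, [1.1, 0.1, 7], [0, 0, 0]],
    [0, [1.1, 0.1, 9], [0, 0, 0]],
    [0, [1.1, 0.1, 10.5], [0, 0, 0]],
    [0, [1.1, 0.1, 11.8], [0, 0, 0]],
    [0, [1.1, 0.1, 12.8], [0, 0, 0]],
    [0, [1.1, 0.1, 13.5], [0, 0, 0]],
    [0, [1.1, 0.1, 13.5], [0, 0, 0]],
    [0, [1.1, 0.1, 13.5], [0, 0, 0]]
  ]
}}

```text
clock: 2.77
eef_pos: [551.5, 2.3, 143.4]
tcp_rot: [-2.903, 0.567, -2.856]
contact_force: [-1.3, -0.8, -0.2]
opening: 1.0
```

```bash
python3 - <<'E'
from rig import grab_frame
import cv2,numpy as np
from mv import *
rel(C+N*25,dialrot(200.5))
for n in("side","top"):
    p,d=grab_frame(n); np.savez(f"{n}1.npz",p=p,d=d)
    a=p[100:310,170:350] if n=="side" else p[100:270,190:360]
    cv2.imwrite(f"pics/{n}1.png",cv2.resize(a,None,fx=2.8,fy=2.8)[:,:,::-1])
E
```

```text
at 2.7667 [551.5   2.3 143.4] q [ 0.08  0.18  2.3  -1.16  0.14 -0.59] F [-1.3 -0.8 -0.2] op 1.0
shift cm [ 0.02 -0.06  0.2 ] rot [0.003 0.    0.002]
```

View pics/side1.png

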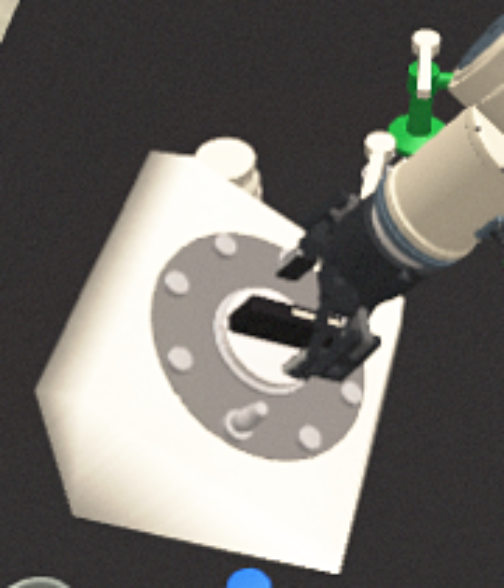

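The side view shows the open pads on either side of the bar's middle, at about (290,268) and (300,372) in the crop. I'll close on it.

Request:
{"fn": "play_rows", "kwargs": {
  "rows": [
    [150, [0, 0, 0.2], [0, 0, 0]],
    [200, [0, 0, 0.2], [0, 0, 0]],
    [230, [0, 0, 0.2], [0, 0, 0]],
    [230, [0, 0, 0.2], [0, 0, 0]],
    [230, [0, 0, 0.2], [0, 0, 0]],
    [230, [0, 0, 0.2], [0, 0, 0]],
    [230, [0, 0, 0.2], [0, 0, 0]],
    [230, [0, 0, 0.2], [0, 0, 0]]
  ],
  "squeeze": 40
}}

```text
clock: 3.53
eef_pos: [552.9, 1.1, 142.3]
tcp_rot: [-2.904, 0.569, -2.859]
contact_force: [-5.7, 4.9, 6.0]
opening: 0.208
```

```bash
python3 -c "
from mv import *
rel(C+N*25,dialrot(90))
print(readout.sense())"
```

```text
at 3.5333 [552.9   1.1 142.3] q [ 0.08  0.19  2.3  -1.19  0.13 -0.56] F [-5.7  4.9  6. ] op 0.208
shift cm [0.04 0.05 0.03] rot [ 3.000e-03 -1.000e-03  1.928e+00]
{'clock': 3.5333, 'qpos': array([ 0.07554898,  0.18924045,  2.3028913 , -1.19410543,  0.13258965,
       -0.55550316]), 'qvel': array([ 6.65314384e-04, -1.06554623e-03,  4.81335587e-06, -3.69890073e-04,
        5.08719607e-04,  3.99459742e-06]), 'joint_efforts': array([-2.38018490e+00, -3.52492297e+01, -2.43406266e+01, -5.32155018e-01,
        1.63771645e-01, -2.03743007e-02]), 'eef_pos': array([552.86097156,   1.10255434, 142.30154808]), 'tcp_rot': array([-2.9035574 ,  0.56872703, -2.85857796]), 'contact_force': array([-5.69336502,  4.93854487,  6.01378124]), 'wrist_torque': array([0.33148779, 0.3912169 , 0.15717653]), 'opening': 0.20780983670470876}
```

Opening of 0.208 × 85 = 17.7 mm shows the bar is held. I'll turn it part of the way first, slowly.

Request:
{"fn": "play_rows", "kwargs": {
  "rows": [
    [230, [0, 0, 0], [0, 0, 0.06]],
    [230, [0, 0, 0], [0, 0, 0.14]],
    [230, [0, 0, 0], [0, 0, 0.22]],
    [230, [0, 0, 0], [0, 0, 0.3]],
    [230, [0, 0, 0], [0, 0, 0.38]],
    [230, [0, 0, 0], [0, 0, 0.46]],
    [230, [0, 0, 0], [0, 0, 0.54]],
    [230, [0, 0, 0], [0, 0, 0.62]],
    [230, [0, 0, 0], [0, 0, 0.7]],
    [230, [0, 0, 0], [0, 0, 0.76]],
    [230, [0, 0, 0], [0, 0, 0.8]],
    [230, [0, 0, 0], [0, 0, 0.8]]
  ]
}}

```text
clock: 4.53
eef_pos: [552.7, 0.1, 142.2]
tcp_rot: [2.848, 0.544, 2.469]
contact_force: [-5.9, -0.2, 6.5]
opening: 0.202
```

```bash
python3 -c "
from mv import *
rel(C+N*25,dialrot(90))
s=readout.sense();print(s['wrist_torque'],Ro.from_euler('xyz',s['tcp_rot']).as_matrix().T@s['contact_force'])"
```

```text
at 4.5333 [5.527e+02 1.000e-01 1.422e+02] q [ 0.07  0.19  2.3  -1.19  0.13  0.25] F [-5.9 -0.2  6.5] op 0.202
shift cm [0.1  0.1  0.02] rot [ 0.    -0.     1.125]
[-0.15554326  0.32082355 -0.27652077] [ 0.47565202 -1.39380428 -8.6496602 ]
```

Request:
{"fn": "play_rows", "kwargs": {
  "rows": [
    [230, [0, 0, 0], [0, 0, 0.1]],
    [230, [0, 0, 0], [0, 0, 0.2]],
    [230, [0, 0, 0], [0, 0, 0.3]],
    [230, [0, 0, 0], [0, 0, 0.4]],
    [230, [0, 0, 0], [0, 0, 0.5]],
    [230, [0, 0, 0], [0, 0, 0.6]],
    [230, [0, 0, 0], [0, 0, 0.7]],
    [230, [0, 0, 0], [0, 0, 0.8]],
    [230, [0, 0, 0], [0, 0, 0.9]],
    [230, [0, 0, 0], [0, 0, 1.0]],
    [230, [0, 0, 0], [0, 0, 1.08]],
    [230, [0, 0, 0], [0, 0, 1.13]]
  ]
}}

```text
clock: 5.53
eef_pos: [551.7, -0.4, 141.6]
tcp_rot: [2.532, -0.003, 1.42]
contact_force: [-9.5, -1.9, 5.9]
opening: 0.202
```

Request:
{"fn": "play_rows", "kwargs": {
  "rows": [
    [230, [0, 0, 0], [0, 0, 0]],
    [230, [0, 0, 0], [0, 0, 0]],
    [230, [0, 0, 0], [0, 0, 0]],
    [230, [0, 0, 0], [0, 0, 0]]
  ]
}}

```text
clock: 5.87
eef_pos: [551.6, -0.4, 141.6]
tcp_rot: [2.532, -0.001, 1.423]
contact_force: [-7.8, -2.5, 6.3]
opening: 0.208
```

```bash
python3 - <<'E'
from mv import *
rel(C+N*25,dialrot(90))
from rig import grab_frame
import cv2
for n in("side","top"):
    p,d=grab_frame(n); np.savez(f"{n}2.npz",p=p,d=d)
    a=p[100:310,170:350] if n=="side" else p[100:270,190:360]
    cv2.imwrite(f"pics/{n}2.png",cv2.resize(a,None,fx=2.8,fy=2.8)[:,:,::-1])
E
```

```text
at 5.8667 [ 5.516e+02 -4.000e-01  1.416e+02] q [ 0.07  0.19  2.3  -1.19  0.14  1.37] F [-7.8 -2.5  6.3] op 0.208
shift cm [0.2  0.07 0.02] rot [-0.001  0.001 -0.003]
```

View pics/side2.png

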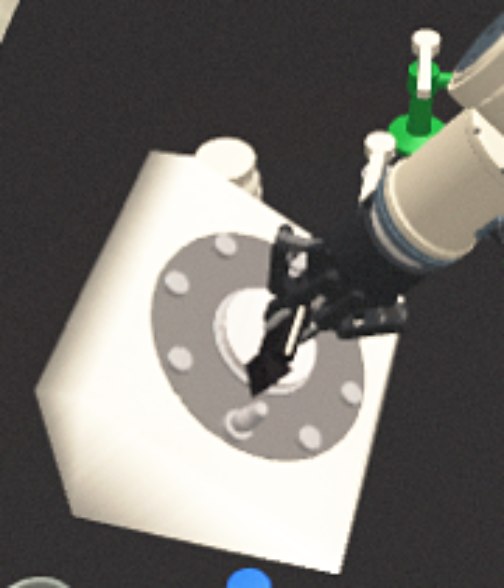

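The nose tip, at about (262,385), now points at the stub at (245,415). I'll release and back off along the dial normal.

Request:
{"fn": "play_rows", "kwargs": {
  "rows": [
    [120, [0, 0, 0], [0, 0, 0]],
    [0, [0, 0, 0], [0, 0, 0]],
    [0, [0, 0, 0], [0, 0, 0]],
    [0, [0, 0, 0], [0, 0, 0]],
    [0, [0, 0, 0], [0, 0, 0]],
    [0, [0, 0, 0], [0, 0, 0]],
    [0, [0, 0, -2], [0, 0, 0]],
    [0, [0, 0, -5], [0, 0, 0]],
    [0, [0, 0, -8], [0, 0, 0]],
    [0, [0, 0, -11], [0, 0, 0]],
    [0, [0, 0, -13], [0, 0, 0]],
    [0, [0, 0, -13], [0, 0, 0]]
  ]
}}

```text
clock: 6.97
eef_pos: [478.8, 11.7, 252.9]
tcp_rot: [2.525, -0.005, 1.425]
contact_force: [1.5, -0.4, -0.1]
opening: 0.999
```

```bash
python3 - <<'E'
from mv import *
rel(C+N*25,dialrot(90))
from rig import grab_frame
import cv2
from h import cloud
for n,box in(("side",(150,310,220,310)),("top",(160,225,210,300))):
    p,d=grab_frame(n); np.savez(f"{n}3.npz",p=p,d=d)
    a=p[100:310,170:350] if n=="side" else p[100:270,190:360]
    cv2.imwrite(f"pics/{n}3.png",cv2.resize(a,None,fx=2.8,fy=2.8)[:,:,::-1])
    m=np.zeros(d.shape,bool); m[box[0]:box[1],box[2]:box[3]]=1
    P,uv=cloud(n,m&(p.max(2)<90),d); L=(P-C)@np.c_[X,Y,N]
    k=(L[:,2]>20)&(L[:,2]<64)&(np.hypot(L[:,0],L[:,1])<75); l=L[k]
    t=l[l[:,1]>40]; print(n,len(l),len(t),t.mean(0) if len(t) else 0, l[l[:,1].argsort()[-4:]])
    t=l[l[:,2]>52]
    if len(t)>10:
        w=np.linalg.svd(t[:,:2]-t[:,:2].mean(0),full_matrices=False)[2][0]; print(len(t),t.mean(0),np.degrees(np.arctan2(w[1],w[0])),t[:,1].min(),t[:,1].max())
E
```

```text
at 6.9667 [478.8  11.7 252.9] q [ 0.13 -0.17  2.32 -0.39  0.42  0.6 ] F [ 1.5 -0.4 -0.1] op 0.999
shift cm [ 0.   -0.35 13.38] rot [ 0.006 -0.003 -0.003]
side 434 165 [ 3.89235734 52.63699832 40.57820989] [[-0.91519322 67.26006934 27.43834478]
 [ 0.37092858 67.82913037 21.08912604]
 [ 1.10880447 68.03178263 43.64858931]
 [-0.19031985 68.39888917 46.02321988]]
175 [ 1.56204551  0.59936788 56.48726923] 88.64060944480309 -43.36485678303594 46.44765493543995
top 570 127 [ 5.15308901 51.986902   40.2713819 ] [[ 0.7102529  66.20046272 47.70632408]
 [ 1.74862808 66.50704577 21.7278168 ]
 [ 1.06921647 66.9301807  43.98123872]
 [ 1.02454854 67.24102323 30.11540846]]
201 [ 3.86117808 -8.15606063 56.80941878] -93.47987376799328 -45.60352236378147 44.489353299549904
```

View pics/side3.png

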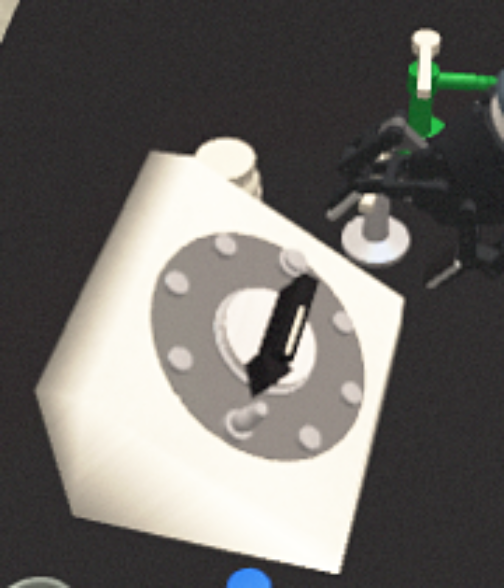

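The selector measures 88.6° from the side view and 86.5° from the top view, against a 90° target, so step 1 is within tolerance. The tap is next: close the fingers, make the tool vertical and hover behind the handle.

```bash
cat >> mv.py <<'E'
O=np.array([478,-241.]); u=np.array([.115,.993]); a0=np.arctan2(u[1],u[0])
RV=np.c_[[.115,.993,0],[.993,-.115,0],[0,0,-1]]
def tapp(th,r,s,z):
    a=a0+th; d=np.array([np.cos(a),np.sin(a)]); p=np.array([-d[1],d[0]])
    return np.r_[O+r*d-s*p,z]
E
python3 -c "
from mv import *
A=tapp(0,60,42,260);print(A); rel(A,RV)"
```

```text
[ 526.62365359 -186.23011492  260.        ]
at 7.0667 [479.6  11.3 250. ] q [ 0.13 -0.16  2.32 -0.4   0.41  0.6 ] F [ 0.6 -0.3  0.2] op 0.998
shift cm [-18.86   6.76   3.47] rot [ 0.614  0.006 -0.03 ]
```

Request:
{"fn": "play_rows", "kwargs": {
  "rows": [
    [255, [0, 0, -3], [0, 0, 0]],
    [255, [-4, 0, -3], [0.1, 0, 0]],
    [255, [-18.9, 6.8, 3.5], [0.614, 0.006, -0.03]],
    [255, [-18.9, 6.8, 3.5], [0.614, 0.006, -0.03]],
    [255, [-18.9, 6.8, 3.5], [0.614, 0.006, -0.03]],
    [255, [-18.9, 6.8, 3.5], [0.614, 0.006, -0.03]],
    [255, [-18.9, 6.8, 3.5], [0.614, 0.006, -0.03]],
    [255, [-18.9, 6.8, 3.5], [0.614, 0.006, -0.03]],
    [255, [-18.9, 6.8, 3.5], [0.614, 0.006, -0.03]],
    [255, [-18.9, 6.8, 3.5], [0.614, 0.006, -0.03]],
    [255, [-18.9, 6.8, 3.5], [0.614, 0.006, -0.03]],
    [255, [-18.9, 6.8, 3.5], [0.614, 0.006, -0.03]]
  ]
}}

```text
clock: 8.07
eef_pos: [525.7, -185.9, 258.9]
tcp_rot: [-3.14, 0.001, 1.456]
contact_force: [-0.5, 0.7, -0.3]
opening: 0.001
```

```bash
python3 - <<'E'
from mv import *
rel(tapp(0,60,42,114),RV)
from rig import grab_frame
import cv2
for n in("side","top"):
    p,d=grab_frame(n); np.savez(f"{n}4.npz",p=p,d=d)
    a=p[90:300,200:420] if n=="side" else p[120:300,280:480]
    cv2.imwrite(f"pics/{n}4.png",cv2.resize(a,None,fx=2.7,fy=2.7)[:,:,::-1])
E
```

```text
at 8.0667 [ 525.7 -185.9  258.9] q [-0.34  0.22  1.75 -0.    1.17 -0.23] F [-0.5  0.7 -0.3] op 0.001
shift cm [-0.    0.12 14.49] rot [-0.002  0.001  0.   ]
```

View pics/side4.png

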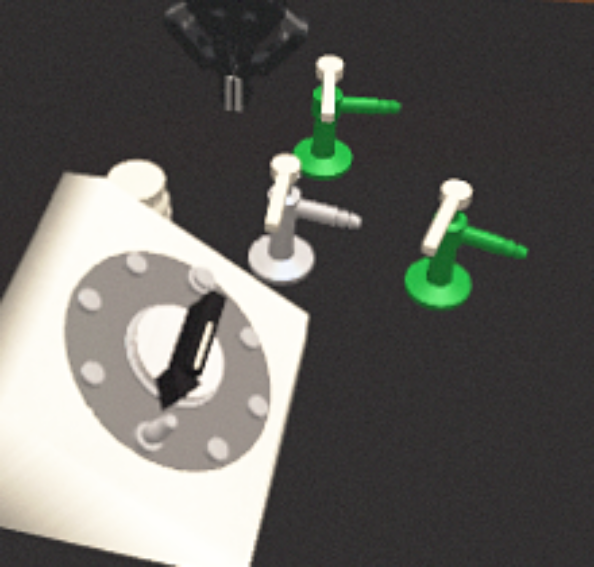

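View pics/top4.png

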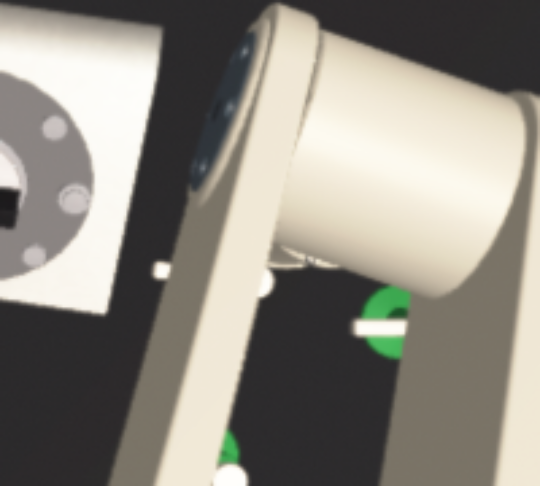

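The side view shows the closed fingers at (233,95), with the knuckles flaring about 35 mm above the tips. I'll keep the TCP at about z = 122 so only the slim tips meet the handle. Going down now.

Request:
{"fn": "play_rows", "kwargs": {
  "rows": [
    [255, [0, 0.1, 3], [0, 0, 0]],
    [255, [0, 0.1, 6], [0, 0, 0]],
    [255, [0, 0.1, 9], [0, 0, 0]],
    [255, [0, 0.1, 11], [0, 0, 0]],
    [255, [0, 0.1, 12.5], [0, 0, 0]],
    [255, [0, 0.1, 13.7], [0, 0, 0]],
    [255, [0, 0.1, 13.7], [0, 0, 0]],
    [255, [0, 0.1, 13.7], [0, 0, 0]]
  ]
}}

```text
clock: 8.83
eef_pos: [527.2, -186.8, 122.0]
tcp_rot: [-3.139, 0.001, 1.455]
contact_force: [-1.5, -0.1, 0.4]
opening: -0.004
```

```bash
python3 - <<'E'
from mv import *
for th in (0,.2,.4,.6,.8,1.0,1.2,1.35,1.571):
    s=22-6*th/1.57
    rel(tapp(th,60,s,122),RV)
from rig import grab_frame
import cv2
p,d=grab_frame("side"); cv2.imwrite("pics/side5.png",cv2.resize(p[90:300,200:420],None,fx=2.7,fy=2.7)[:,:,::-1])
E
```

```text
at 8.8333 [ 527.2 -186.8  122. ] q [-0.34  0.38  1.87 -0.    0.89 -0.23] F [-1.5 -0.1  0.4] op -0.004
shift cm [ 0.05 -2.07  0.01] rot [-0.003  0.001 -0.   ]
at 8.8333 [ 527.2 -186.8  122. ] q [-0.34  0.38  1.87 -0.    0.89 -0.23] F [-1.5 -0.1  0.4] op -0.004
shift cm [ 0.35 -3.38  0.01] rot [-0.003  0.001 -0.   ]
at 8.8333 [ 527.2 -186.8  122. ] q [-0.34  0.38  1.87 -0.    0.89 -0.23] F [-1.5 -0.1  0.4] op -0.004
shift cm [ 0.38 -4.72  0.01] rot [-0.003  0.001 -0.   ]
at 8.8333 [ 527.2 -186.8  122. ] q [-0.34  0.38  1.87 -0.    0.89 -0.23] F [-1.5 -0.1  0.4] op -0.004
shift cm [ 0.12 -6.03  0.02] rot [-0.003  0.001 -0.   ]
at 8.8333 [ 527.2 -186.8  122. ] q [-0.34  0.38  1.87 -0.    0.89 -0.23] F [-1.5 -0.1  0.4] op -0.004
shift cm [-0.41 -7.25  0.02] rot [-0.003  0.001 -0.   ]
at 8.8333 [ 527.2 -186.8  122. ] q [-0.34  0.38  1.87 -0.    0.89 -0.23] F [-1.5 -0.1  0.4] op -0.004
shift cm [-1.18 -8.33  0.03] rot [-0.003  0.001 -0.   ]
at 8.8333 [ 527.2 -186.8  122. ] q [-0.34  0.38  1.87 -0.    0.89 -0.23] F [-1.5 -0.1  0.4] op -0.004
shift cm [-2.15 -9.23  0.03] rot [-0.003  0.001 -0.   ]
at 8.8333 [ 527.2 -186.8  122. ] q [-0.34  0.38  1.87 -0.    0.89 -0.23] F [-1.5 -0.1  0.4] op -0.004
shift cm [-2.99 -9.75  0.03] rot [-0.003  0.001 -0.   ]
at 8.8333 [ 527.2 -186.8  122. ] q [-0.34  0.38  1.87 -0.    0.89 -0.23] F [-1.5 -0.1  0.4] op -0.004
shift cm [ -4.35 -10.27   0.03] rot [-0.003  0.001 -0.   ]
```

View pics/side5.png

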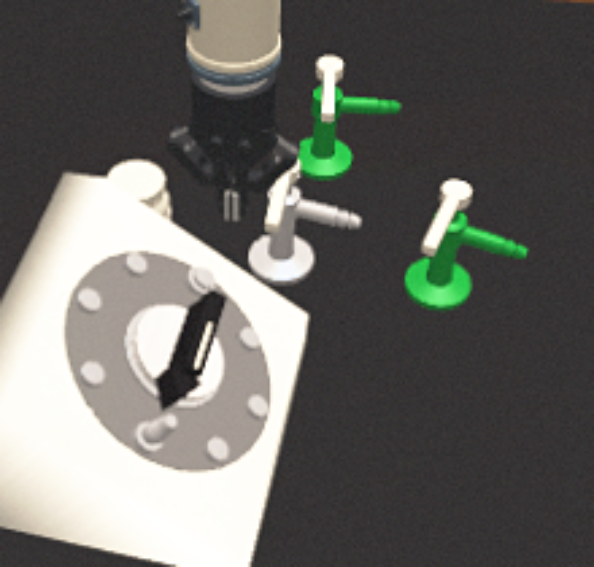

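```bash
python3 - <<'E'
from mv import *
s=readout.sense(); p0=s['eef_pos']
for th in np.arange(0,1.6,.1):
    print(round(th,2),(RV.T@(tapp(th,60,16,122)-p0)/10).round(1))
E
```

```text
0.0 [ 0.1 -2.7  0.1]
0.1 [ 0.2 -3.3  0.1]
0.2 [ 0.3 -3.9  0.1]
0.3 [ 0.3 -4.6  0.1]
0.4 [ 0.2 -5.2  0.1]
0.5 [ 0.1 -5.8  0.1]
0.6 [-0.1 -6.4  0.1]
0.7 [-0.3 -7.   0.1]
0.8 [-0.6 -7.5  0.1]
0.9 [-0.9 -8.   0.1]
1.0 [-1.3 -8.5  0.1]
1.1 [-1.8 -8.9  0.1]
1.2 [-2.3 -9.3  0.1]
1.3 [-2.8 -9.7  0.1]
1.4 [ -3.3 -10.    0.1]
1.5 [ -3.9 -10.2   0.1]
```

Request:
{"fn": "play_rows", "kwargs": {
  "rows": [
    [255, [0.1, -1.4, 0], [0, 0, 0]],
    [255, [0.1, -2.7, 0], [0, 0, 0]],
    [255, [0.2, -3.3, 0], [0, 0, -0.1]],
    [255, [0.3, -3.9, 0], [0, 0, -0.2]],
    [255, [0.3, -4.6, 0], [0, 0, -0.3]],
    [255, [0.2, -5.2, 0], [0, 0, -0.4]],
    [255, [0.1, -5.8, 0], [0, 0, -0.5]],
    [255, [-0.1, -6.4, 0], [0, 0, -0.6]],
    [255, [-0.3, -7.0, 0], [0, 0, -0.7]],
    [255, [-0.6, -7.5, 0], [0, 0, -0.8]],
    [255, [-0.6, -7.5, 0], [0, 0, -0.8]]
  ]
}}

```text
clock: 9.8
eef_pos: [452.2, -184.7, 123.1]
tcp_rot: [-3.14, 0.0, 2.259]
contact_force: [1.0, 0.6, 0.8]
opening: -0.001
```

```bash
python3 - <<'E'
from mv import *
rel(tapp(.8,60,16,122),RV)
from rig import grab_frame
import cv2
p,d=grab_frame("side"); cv2.imwrite("pics/side6.png",cv2.resize(p[90:300,200:420],None,fx=2.7,fy=2.7)[:,:,::-1])
E
```

```text
at 9.8 [ 452.2 -184.7  123.1] q [-0.39  0.28  2.02 -0.    0.84 -1.08] F [1.  0.6 0.8] op -0.001
shift cm [0.01 0.04 0.11] rot [-0.001  0.001  0.804]
```

View pics/side6.png

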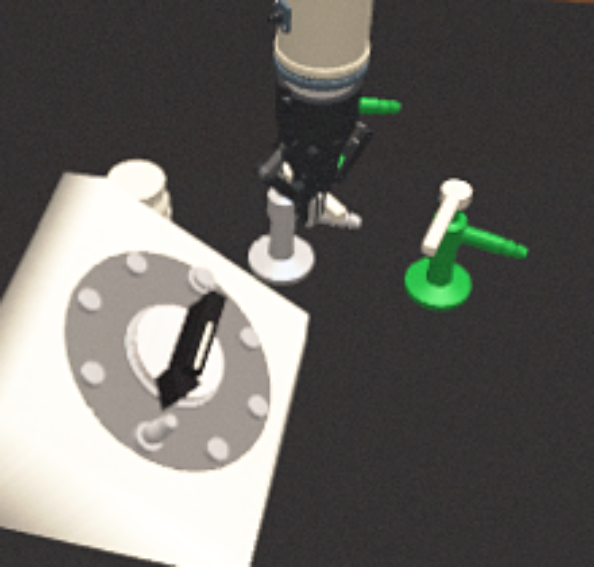

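The handle is following and is about half open. I'll continue.

```bash
python3 - <<'E'
from mv import *
s=readout.sense(); p0=s['eef_pos']; R0=Ro.from_euler('xyz',s['tcp_rot']).as_matrix()
for th in (.9,1,1.1,1.2,1.3,1.4,1.45,1.5,1.57):
    print(round(th,2),(R0.T@(tapp(th,60,16,122.5)-p0)/10).round(1))
E
```

```text
0.9 [ 0.2 -0.6  0.1]
1 [ 0.2 -1.2  0.1]
1.1 [ 0.2 -1.8  0.1]
1.2 [ 0.2 -2.5  0.1]
1.3 [ 0.1 -3.1  0.1]
1.4 [-0.1 -3.7  0.1]
1.45 [-0.2 -3.9  0.1]
1.5 [-0.3 -4.2  0.1]
1.57 [-0.5 -4.6  0.1]
```

Request:
{"fn": "play_rows", "kwargs": {
  "rows": [
    [255, [0.2, -0.6, 0.1], [0, 0, -0.1]],
    [255, [0.2, -1.2, 0.1], [0, 0, -0.2]],
    [255, [0.2, -1.8, 0.1], [0, 0, -0.3]],
    [255, [0.2, -2.5, 0.1], [0, 0, -0.4]],
    [255, [0.1, -3.1, 0.1], [0, 0, -0.5]],
    [255, [-0.1, -3.6, 0.1], [0, 0, -0.6]],
    [255, [-0.2, -3.9, 0.1], [0, 0, -0.65]],
    [255, [-0.2, -3.9, 0.1], [0, 0, -0.65]],
    [255, [-0.2, -3.9, 0.1], [0, 0, -0.65]]
  ]
}}

```text
clock: 10.6
eef_pos: [423.8, -209.2, 121.4]
tcp_rot: [3.14, -0.002, 2.899]
contact_force: [3.2, 11.7, 1.6]
opening: -0.002
```

```bash
python3 - <<'E'
from mv import *
rel(tapp(1.57,60,16,122),RV)
from rig import grab_frame
import cv2
for n in("side","top"):
    p,d=grab_frame(n); np.savez(f"{n}7.npz",p=p,d=d)
    a=p[90:300,200:420] if n=="side" else p[150:300,280:480]
    cv2.imwrite(f"pics/{n}7.png",cv2.resize(a,None,fx=2.7,fy=2.7)[:,:,::-1])
E
```

```text
at 10.6 [ 423.8 -209.2  121.4] q [-0.46  0.27  2.05  0.    0.83 -1.79] F [ 3.2 11.7  1.6] op -0.002
shift cm [ 0.13 -0.95 -0.06] rot [-1.000e-03 -3.000e-03  1.444e+00]
```

View pics/side7.png

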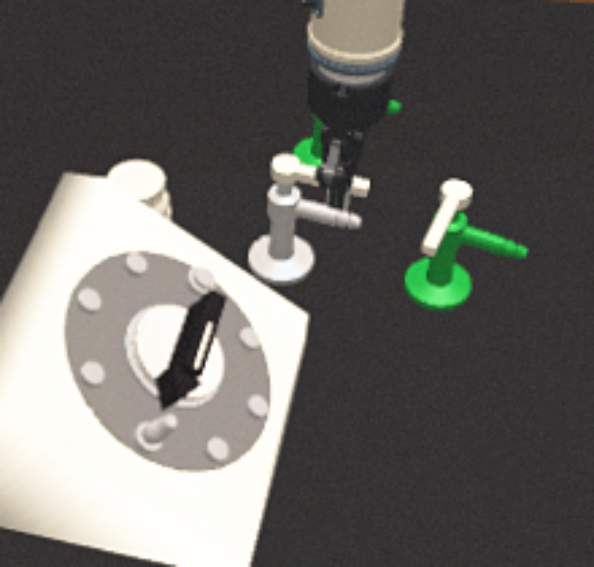

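View pics/top7.png

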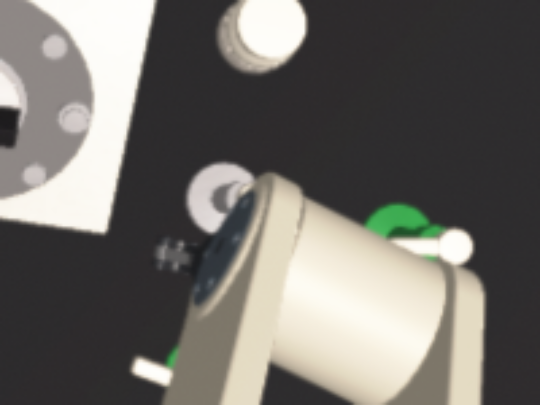

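The contact force jumped to 12 N, against about 2 N of friction, so the handle is probably at the stop. I'll nudge it a little further and measure.

Request:
{"fn": "play_rows", "kwargs": {
  "rows": [
    [255, [0, -0.1, 0], [0, 0, 0]],
    [255, [0, -0.2, 0], [0, 0, 0]],
    [255, [0, -0.2, 0], [0, 0, 0]],
    [255, [0, -0.2, 0], [0, 0, 0]]
  ]
}}

```text
clock: 11.03
eef_pos: [423.7, -209.6, 121.4]
tcp_rot: [3.138, -0.003, 2.899]
contact_force: [7.1, 21.8, 4.3]
opening: 0.001
```

```bash
python3 - <<'E'
from mv import *
rel(tapp(1.57,60,16,122),RV)
from h import load,cloud
p,d=load("side",7)
m=np.zeros(d.shape,bool); m[140:170,295:345]=1
P,uv=cloud("side",m&(p.min(2)>150),d); k=(P[:,2]>122)&(P[:,2]<160)&(P[:,0]>380); l=P[k]
print(len(l),l.min(0),l.max(0)); t=l[l[:,0]<460]; c=t[:,:2].mean(0); w=np.linalg.svd(t[:,:2]-c,full_matrices=False)[2][0]; print(c,w,np.degrees(np.arctan2(w[1],w[0])))
e=l[l[:,0]<l[:,0].min()+8]; print("tip",e.mean(0)); 
E
```

```text
at 11.0333 [ 423.7 -209.6  121.4] q [-0.46  0.27  2.05  0.    0.83 -1.8 ] F [ 7.1 21.8  4.3] op 0.001
shift cm [ 0.13 -0.91 -0.07] rot [ 1.000e-03 -5.000e-03  1.443e+00]
108 [ 393.87098081 -259.0688787   122.03739865] [ 489.79654849 -198.87710792  148.39289882]
[ 423.04726885 -225.97759112] [-0.96275483  0.27037592] 164.31336244184902
tip [ 396.81339927 -222.25613594  140.44559475]
```

Only 0.4 mm of travel for 10 N more, so the handle is at the stop. I'll back away and lift clear.

Request:
{"fn": "play_rows", "kwargs": {
  "rows": [
    [255, [0, 1, 0], [0, 0, 0]],
    [255, [0, 2.5, 0], [0, 0, 0]],
    [255, [0, 2.5, -1], [0, 0, 0]],
    [255, [0, 2.5, -4], [0, 0, 0]],
    [255, [0, 2.5, -8], [0, 0, 0]],
    [255, [0, 4, -12], [0, 0, 0]],
    [255, [0, 8, -14], [0, 0, 0]],
    [255, [0, 12, -15], [0, 0, 0]],
    [255, [0, 15, -15], [0, 0, 0]],
    [255, [0, 18, -15], [0, 0, 0]],
    [255, [0, 18, -15], [0, 0, 0]],
    [255, [0, 18, -15], [0, 0, 0]]
  ]
}}

```text
clock: 12.03
eef_pos: [465.9, -36.6, 271.7]
tcp_rot: [-3.14, -0.001, 2.906]
contact_force: [0.2, -0.6, 0.1]
opening: 0.002
```

```bash
python3 - <<'E'
from mv import *
rel(tapp(1.57,60,16,122),RV)
from rig import grab_frame
import cv2
from h import cloud
for n in("side","top"):
    p,d=grab_frame(n); np.savez(f"{n}8.npz",p=p,d=d)
    cv2.imwrite(f"pics/{n}8.png",p[:,:,::-1])
p,d=np.load("side8.npz")['p'],np.load("side8.npz")['d']
m=np.zeros(d.shape,bool); m[140:175,295:345]=1
P,uv=cloud("side",m&(p.min(2)>150),d)
k=(P[:,2]>122)&(P[:,2]<160)&(P[:,0]>380); l=P[k]; t=l[(l[:,0]<460)]; c=t[:,:2].mean(0); w=np.linalg.svd(t[:,:2]-c,full_matrices=False)[2][0]; print(len(t),"handle",np.degrees(np.arctan2(w[1],w[0]))%180,l.min(0))
k=(P[:,2]>75)&(P[:,2]<105)&(P[:,0]>380); t=P[k&(P[:,0]<460)]; c=t[:,:2].mean(0); w=np.linalg.svd(t[:,:2]-c,full_matrices=False)[2][0]; print(len(t),"spout",np.degrees(np.arctan2(w[1],w[0]))%180)
E
```

```text
at 12.0333 [465.9 -36.6 271.7] q [-0.08  0.06  1.91 -0.    1.17 -1.42] F [ 0.2 -0.6  0.1] op 0.002
shift cm [  0.18 -18.7   15.  ] rot [-0.002  0.     1.45 ]
72 handle 164.46587718968829 [ 393.86883672 -240.02280867  136.9643579 ]
64 spout 164.68787079015357
```

View pics/side8.png

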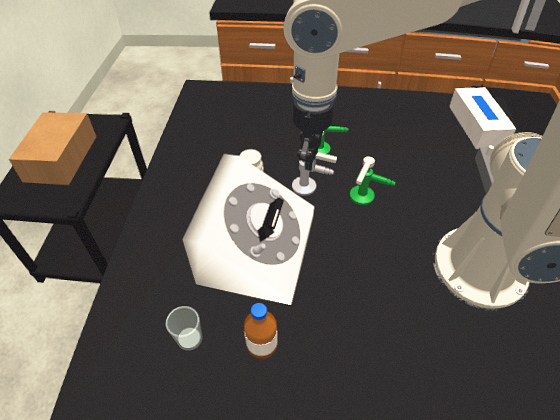

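View pics/top8.png

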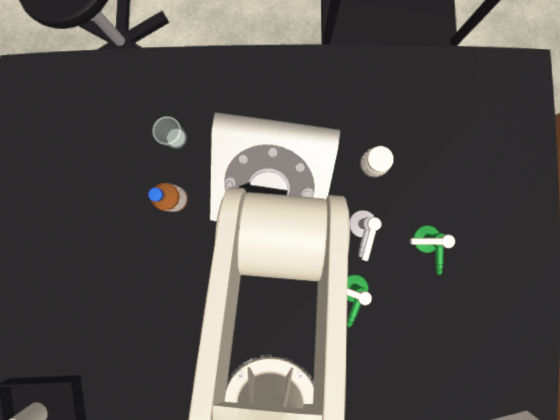

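In the top view the handle (370,240) lies exactly over the spout, and in depth they measure 164.5° against 164.7°. The bottle, beaker and jar are where they started, the nose points at the stub, and the arm is clear at z ≈ 272. I'm handing it in.

```bash
python3 -c "
from rig import r
print(r.sign_off())"
```

```text
the job is handed in; nothing more can be done
None
```

The selector and the tap are both set, and I handed the job in at about 12 s of the 58 s allowed. Sign-off gives no verdict, so these are my own last checks.

- **Selector:** I turned it about 110° clockwise, the shorter way, until the nose pointed at the ribbed stub on the left. After release the bar measured about 88.6° (side view) and 86.5° (top view) against 90°, so the two views differ by 2°. Both are inside the 9° limit.
- **Tap:** I pushed the steel tap's handle round to its stop. There, 10 N more force moved it only 0.4 mm. After backing off, the handle and spout directions agreed within about 0.3° (164.5° against 164.7°).
- **Disagreement:** Those directions differ by 4 to 9° from two earlier estimates (spout about 169°, and about 173° from the handle's shut position). I put this down to depth noise on thin parts.
- **Bottle, beaker and jar:** All three stand where they were in the final pictures, judged by eye.
- **Arm:** It was clear of everything at about z = 272 mm, with the contact force near zero.

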